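Stopper the leaning jar of screws

ROBOT

A 6-joint arm with a two-finger parallel gripper is mounted at the origin on the work surface. World frame = base frame: x ahead of the robot, y to its left, z up, the work surface at z = 0. Lengths are in m, angles in rad, forces in N, time in s.
With the tool pointing down it reaches from about 0.425 to 0.925 m from the base axis. Payload 12.5 kg.
Tool frame: the origin (TCP) lies at the very end of the fingers, on their centre line; the grasp point (between the pads) lies 19 mm behind it; z points along the fingers, y is the line along which they close (so a half turn about z gives the same grasp; the last joint's range is limited). The gripper opens to 85 mm and grips with 20 to 120 N. Pads are 22 mm wide; open, the fingers measure 114 mm over their backs; the gripper's body (76 mm by 85 mm) begins 54 mm behind the grasp point. The pads swing forward as they close: fully open they stand 13 mm farther back than shut.
Start: joints at [-1.211, 0.491, 1.559, -0, 1.092, -0.106], TCP at [0.281, -0.558, 0.231] pointing down, gripper open.
Joint ranges: [-3.1, 3.1], [-0.84, 2.19], [0.05, 2.79], [-1.13, 4.28], [0.06, 2.93], [-2.69, 2.69]. Speed limits (rad/s): [2.22, 2.22, 2.79, 3.14, 3.14, 3.14].

INTERFACE

Orientations are given as a rotation vector (axis times angle).
In Python, from workcell import r, fingers, planner, telemetry, get_image, get_calibration, ticket gives the robot as it stands. Calls block until the motion is done:
- r.move_to(position, orientation): joint-space move of the TCP to a pose.
- r.move_l(position, frame=None, rate=0.15, until_force=None): straight line of the TCP; frame=None keeps the orientation; rate is the mean speed in m/s. With until_force (N) it stops when the force on the tool has changed by that much, and returns True; else False.
- r.move_j(angles): joint-space move.
- fingers.open_jaws() and fingers.grasp(): open the fingers fully, or close them until they stop; the grip force is fixed at half the most.
- r.hold(seconds).
- planner.solve_ik(position, orientation): joint angles nearest the present ones, or None.
- telemetry.sense(): the state.
- get_image(name): name is "scene" or "top" or "wrist"; returns the picture (400x640x3 uint8, blue, green, red); there is no depth.
- get_calibration(name): a dict with "vertical_fov" (degrees; the focal length in pixels is half the picture's height over the tangent of half this angle, whatever the lens; pixels are square), "cx", "cy" (the principal point, pixels), "dist" ([k1, k2, p1, p2, k3] as OpenCV has them; the pictures are not rectified), "extrinsics" (4x4, takes a point from world to camera coordinates). Camera axes: x right, y up, looking along -z (the intrinsics and any distortion apply to the point x, -y, -z); pixel columns grow to the right and rows downward; lengths in m; the calibration is good to about 2 mm. A picture is of the moment at which its call begins: read the wrist's pose just before it. get_calibration takes no time and is no camera call; for the wrist camera it gives the pose at the moment of the call.
A pose or a line that the arm cannot do raises r.IKError and nothing moves.
- ticket.finish_job(): hands the job in; it is judged then, once.
The state is a dict: "t": time; "qpos": joint angles; "joint_vel": joint speeds; "joint_efforts": joint torques, N m; "position": TCP position; "eef_rot": TCP orientation; "force": force on the tool from outside, world axes, zero at the start; "ft_torque": the same for the moment, N m; "grip_width": opening from 0.0 (shut) to 1.0 (fully open); "grip_force": force on a finger pad.
Only numpy, scipy, OpenCV 4.12 (cv2) and the standard library are available. Lean on these libraries where they do the work, as an engineer would, in place of code of your own. Each camera call takes 0.05 s, during which the arm holds its last target. There are 200 camera calls.

TASK

One of the two glass jars leaning in the plywood rack is full of screws, the other holds only a few wall plugs; they stand loosely, not always in the middle of their rests. Put the wooden stopper into the neck of the jar with the screws and press it fully home against its stiff rubber seat, so that its collar lies flush on the rim all round. Press steadily, do not force the glass, then let go, and leave the tools and other things on the ledge where they are.

Things in the scene. Friction and masses are not known exactly. Their poses are not given: they have to be found in the camera images.
- stopper: turned wooden stopper, 98 long, about 90 g, standing on its narrow end. Origin: centre of the narrow end face; z is its axis, towards the grip. From the origin up: plug 43 across at the end tapering to 49 across at 38; collar 68 across from 38 to 46; round grip 32 across from 46 to 98
- stopper_shoulder (a point): centre of the underside of the stopper's collar, 38 above its narrow end; it meets the jar's rim when home
- stopper_grip (a point): middle of the stopper's round grip (32 across), on its axis, 76 above its narrow end
- rack: plywood rack 210 x 310, fixed to the ledge, that holds both jars; origin on the ledge under its middle; -x is its front, to which the jars lean
- cradle_screws: tilted plywood rest in the rack, left or right, under the jar full of silver screws (90 across, 145 long). z: the jar's axis, out of its mouth, 30 degrees from vertical, leaning to the rack's front; y level, along the rack. Origin: middle of the rest's upper face. The jar stands loosely up to 14 to either side of it along y (not x), and slides along y at a push of about 3 N
- place_screws (a point): where the mouth's centre of the jar full of silver screws would be if it stood centred: 145 above the rest, in the rim's plane, axes of the rest. The real mouth is up to 14 off along y. Neck 61 across outside; bore tapers from 53 across at the rim to 47 across 45 deep; stopper's play when home about 2 all round
- seat_screws (a joint): stiff rubber seat ring in the neck of the jar full of silver screws, inside 29 across; value in m: its top is 28 mm + this value below the rim (starts 0 to 0.003); goes 12 mm down, yields to about 6 N along the jar's axis and stays where left. The stopper's narrow end rests on it, so the stopper stands 7 to 10 mm proud until pressed
- cradle_plugs: tilted plywood rest in the rack, left or right, under the jar with a few grey wall plugs (90 across, 145 long). z: the jar's axis, out of its mouth, 30 degrees from vertical, leaning to the rack's front; y level, along the rack. Origin: middle of the rest's upper face. The jar stands loosely up to 14 to either side of it along y (not x), and slides along y at a push of about 3 N
- place_plugs (a point): where the mouth's centre of the jar with a few grey wall plugs would be if it stood centred: 145 above the rest, in the rim's plane, axes of the rest. The real mouth is up to 14 off along y. Neck 61 across outside; bore tapers from 53 across at the rim to 47 across 45 deep; stopper's play when home about 2 all round
- seat_plugs (a joint): stiff rubber seat ring in the neck of the jar with a few grey wall plugs, inside 29 across; value in m: its top is 28 mm + this value below the rim (starts 0 to 0.003); goes 12 mm down, yields to about 6 N along the jar's axis and stays where left. The stopper's narrow end rests on it, so the stopper stands 7 to 10 mm proud until pressed
- screwdriver: yellow plastic cordless-style screwdriver, about 210 long, 40 wide and high, lying; origin under its middle
- square: steel combination square lying flat, blade 240 x 25, head 100 long and 18 high; origin under the blade's middle
- dish: round glass dish of small screws, 112 across, 34 high; origin under its centre
- bracket: black plastic corner bracket, 85 x 60, 76 high; origin under the middle of its foot
- tape: grey tape measure, 75 x 45, 60 high; origin under its centre
- tape_roll: roll of paper tape lying flat, 100 across, 25 high; origin under its centre

How it is judged:
By the outcome, as a careful person would: the job done as asked, in the order asked, and still so for the second after the job is handed in, with the robot touching nothing.
It also fails if it takes over 61 s, if anything falls off the work surface, if the arm or the gripper's body presses on something with over 40 N, if the wrist force passes 120 N, or if a joint passes its speed limit or range.

## Working session

There is one attempt and no reset: what is moved stays moved. The work goes in short steps, each a Python script; the robot and the scene stay as the last script left them, time stands still between calls to the robot, and variables do not carry over. Pictures are saved under pics/ and viewed, at most 10 in all, crops included, and the job is handed in when it is done.

```bash
mkdir -p pics; ls; python3 - <<'E'
from workcell import *
import cv2, numpy as np
s=telemetry.sense(); print(s)
for n in ["scene","top","wrist"]:
    c=get_calibration(n); print(n,c['vertical_fov'],c['cx'],c['cy'],c['dist'],np.round(c['extrinsics'],4).tolist())
    cv2.imwrite(f"pics/{n}0.png",get_image(n))
E
```

```text
pics
{'t': 0.0, 'qpos': array([-1.21059857e+00,  4.91555651e-01,  1.55947619e+00, -1.67505721e-05,
        1.09170350e+00, -1.05572208e-01]), 'joint_vel': array([ 0.00145909, -0.00067809,  0.00205189, -0.00012139,  0.00091214,
       -0.0016322 ]), 'joint_efforts': array([-2.36025116e-03, -6.18460250e+01, -2.61595595e+01, -2.75981120e-04,
        4.10800392e-03, -1.27362952e-05]), 'position': array([ 0.28064172, -0.55818054,  0.23072096]), 'eef_rot': array([-3.05568038e+00, -7.24784954e-01,  2.50964791e-04]), 'force': array([ 1.28914348,  0.12756584, -0.16492851]), 'ft_torque': array([-0.04439414,  0.03668052,  0.00320156]), 'grip_force': 0.0, 'grip_width': 0.9968980491007048}
scene 45.5418251436036 323.07693083902325 205.96372751998845 [-0.11017759  0.          0.          0.          0.        ] [[0.4968, 0.8678, 0.0042, -0.2619], [-0.7368, 0.4193, 0.5304, 0.2828], [0.4585, -0.2666, 0.8477, -1.6406], [0.0, 0.0, 0.0, 1.0]]
top 42.65887161046196 313.07714014829776 203.3976649665399 [-0.11080681  0.          0.          0.          0.        ] [[-0.0291, -0.9995, -0.0121, 0.016], [0.9904, -0.0305, 0.135, -0.5], [-0.1353, -0.0081, 0.9908, -1.6686], [0.0, 0.0, 0.0, 1.0]]
wrist 70.82666300439317 320.9145183450787 204.2842457142481 [-0.03870844  0.          0.          0.          0.        ] [[0.4497, -0.8932, -0.0014, -0.6257], [0.8564, 0.4316, -0.2832, 0.0363], [0.2536, 0.1262, 0.9591, -0.3788], [0.0, 0.0, 0.0, 1.0]]
```

View pics/scene0.png

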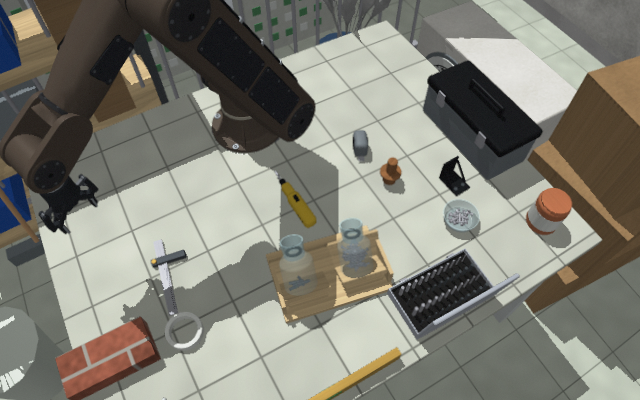

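View pics/top0.png

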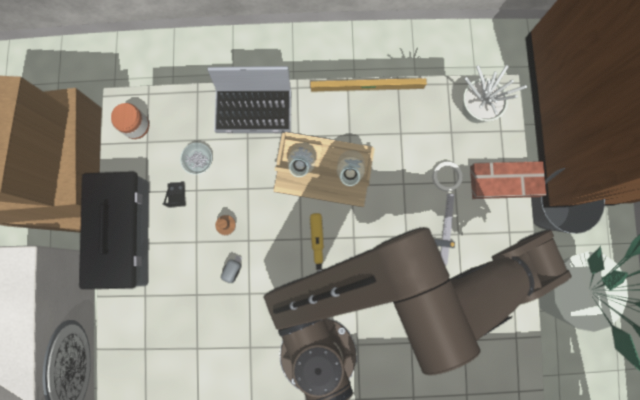

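The scene picture shows the stopper at about (391,171), jar mouths at (291,243) and (351,228). In the top picture the stopper is at (225,223) and the mouths at (300,160) and (350,172). I'll enlarge these areas next.

```bash
cat > h.py <<'E'
import numpy as np, cv2
from workcell import get_calibration
F=np.diag([1,-1,-1.])
def K(c):
    f=200/np.tan(np.radians(c['vertical_fov']/2)); return np.array([[f,0,c['cx']],[0,f,c['cy']],[0,0,1]])
def ray(c,uv):
    p=cv2.undistortPoints(np.array([[uv]],float),K(c),np.array(c['dist']))[0,0]
    E=np.array(c['extrinsics']); R=F@E[:3,:3]; t=F@E[:3,3]
    d=R.T@np.array([p[0],p[1],1]); return -R.T@t, d/np.linalg.norm(d)
def plane(c,uv,z):
    o,d=ray(c,uv); return o+d*(z-o[2])/d[2]
def cross(rays):
    A=sum(np.eye(3)-np.outer(d,d) for o,d in rays); b=sum((np.eye(3)-np.outer(d,d))@o for o,d in rays)
    x=np.linalg.solve(A,b); return x,[np.linalg.norm(np.cross(x-o,d)) for o,d in rays]
def proj(c,P):
    E=np.array(c['extrinsics']); P=np.atleast_2d(P).astype(float)
    return cv2.projectPoints(P,cv2.Rodrigues(F@E[:3,:3])[0],F@E[:3,3],K(c),np.array(c['dist']))[0][:,0]
E
python3 - <<'E'
import cv2,numpy as np
from h import *
s=cv2.imread('pics/scene0.png');t=cv2.imread('pics/top0.png')
def z(i,x,y,w,h,k): return cv2.resize(i[y:y+h,x:x+w],None,fx=k,fy=k,interpolation=cv2.INTER_CUBIC)
a=z(s,260,210,140,115,4)[:300*2,:]; a=cv2.resize(a,(400,329))
b=z(t,268,128,110,85,4); b=cv2.resize(b,(400,309))
c=z(s,371,150,40,40,6);d=z(t,205,203,40,40,6)
top=np.zeros((330,800,3),np.uint8); top[:329,:400]=a; top[:309,400:]=b
bot=np.zeros((245,800,3),np.uint8); bot[:240,:240]=c; bot[:240,400:640]=d
cv2.imwrite('pics/m1.png',np.vstack([top,bot]))
cs,ct=get_calibration('scene'),get_calibration('top')
for n,u,v in [('stopper',(391,171),(225,223)),('jarA(+y)',(351,228),(300,165)),('jarB(-y)',(291,243),(350,176))]:
    print(n,cross([ray(cs,u),ray(ct,v)]))
E
```

```text
stopper (array([0.4412988 , 0.29169787, 0.05342201]), [np.float64(0.0004726449965882124), np.float64(0.0004726449965883768)])
jarA(+y) (array([0.60353649, 0.03766016, 0.16772329]), [np.float64(0.0008744902373907109), np.float64(0.0008744902373907327)])
jarB(-y) (array([ 0.56430876, -0.11637686,  0.16494192]), [np.float64(0.00019925002950259865), np.float64(0.0001992500295025839)])
```

View pics/m1.png

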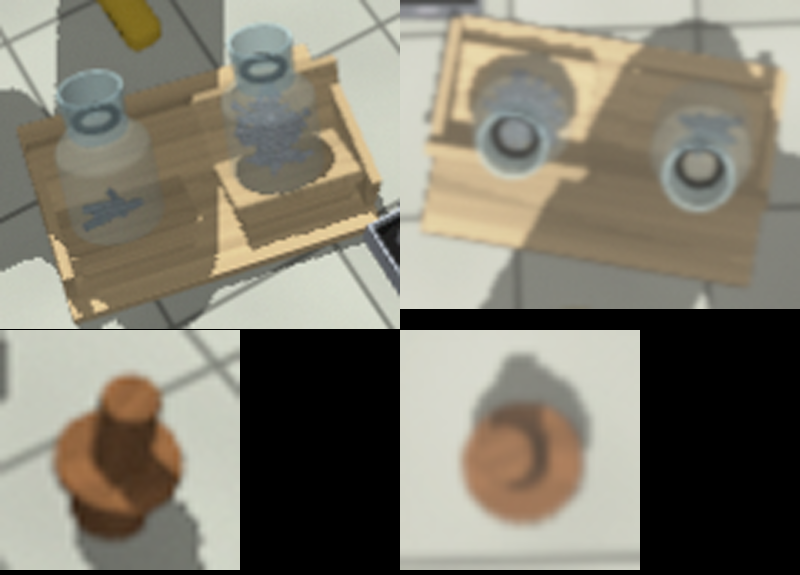

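Jar A is the one full of screws: it is on the +y side, right in the scene view and left in the top view. Jar B holds only a few plugs. Both lean towards the robot. Next I'll take two wrist views each of the mouths and the stopper.

```bash
cat > look.py <<'E'
from h import *
from workcell import *
from scipy.spatial.transform import Rotation as Ro
def toolcam():
    s=telemetry.sense(); c=get_calibration('wrist'); T=Ro.from_rotvec(s['eef_rot']).as_matrix()
    o,d=ray(c,(c['cx'],c['cy'])); return T.T@(o-s['position']),T.T@d
def frame(z,y):
    z=z/np.linalg.norm(z); y=y-z*(y@z); y/=np.linalg.norm(y); return np.column_stack([np.cross(y,z),y,z])
def best(P,z,y):
    out=[]
    q0=telemetry.sense()['qpos']
    for sg in (1,-1):
        rv=Ro.from_matrix(frame(z,sg*y)).as_rotvec(); q=planner.solve_ik(P,rv)
        if q is not None: out.append((np.abs(np.array(q)-q0).max(),sg,rv,q))
    return sorted(out,key=lambda x:x[0])
E
python3 - <<'E'
from look import *
import json
ct=get_calibration('top')
for z in (0,0.05):
    a,b=plane(ct,(274.9,191.8),z),plane(ct,(362.9,206.4),z); d=a-b; print('yaw edge',np.degrees(np.arctan2(-d[0],d[1])),a,b)
pc,dc=toolcam(); print('cam',pc,dc)
yaw=np.radians(-14); ry=np.array([-np.sin(yaw),np.cos(yaw),0]); rx=np.array([np.cos(yaw),np.sin(yaw),0])
ax=-0.5*rx+np.sqrt(.75)*np.array([0,0,1])
P=np.array([.6035,.0377,.168]); S=np.array([.4413,.2917,.08])
def go(name,P,z,y,shift,s,sg=None):
    global SG
    for g in ([sg] if sg else [1,-1]):
        R=frame(z,g*y); tcp=P-R@(pc+s*dc)+shift; rv=Ro.from_matrix(R).as_rotvec()
        q=planner.solve_ik(tcp,rv); print(name,g,tcp.round(3),None if q is None else np.round(q,2))
        if q is None: continue
        r.move_to(tcp,rv); r.hold(.3); c=get_calibration('wrist'); cv2.imwrite(f'pics/{name}.png',get_image('wrist'))
        json.dump({k:np.array(v).tolist() for k,v in c.items()},open(f'pics/{name}.json','w')); return g
g=go('j1',P,-ax,ry,.04*ry,.26)
go('j2',P,-ax,ry,-.04*ry,.26,g)
dn=np.array([0,0,-1.])
g=go('s1',S,dn,ry,.04*ry,.24,g)
go('s2',S,dn,ry,-.04*ry,.24,g)
print(telemetry.sense()['t'])
ims=[cv2.resize(cv2.imread(f'pics/{n}.png'),(400,250)) for n in('j1','j2','s1','s2')]
cv2.imwrite('pics/m2.png',np.vstack([np.hstack(ims[:2]),np.hstack(ims[2:])]))
E
```

```text
yaw edge -11.285312816259562 [0.5487758  0.13012711 0.        ] [ 0.48945013 -0.16716546  0.        ]
yaw edge -11.285312816259555 [0.54067146 0.12597563 0.05      ] [ 0.48306946 -0.16267926  0.05      ]
cam [ 0.07284752  0.00123121 -0.14194611] [-2.83319728e-01 -1.72465677e-04  9.59025496e-01]
j1 1 [0.56  0.089 0.261] [ 0.12  0.25  1.97 -0.41  0.46 -0.88]
j2 1 [0.541 0.011 0.261] [-0.06  0.2   2.04 -0.24  0.39 -1.18]
s1 1 [0.455 0.328 0.168] [ 0.51  0.47  1.79 -0.    0.88 -0.82]
s2 1 [0.436 0.251 0.168] [ 0.39  0.4   1.93 -0.    0.81 -0.94]
6.15
```

View pics/m2.png

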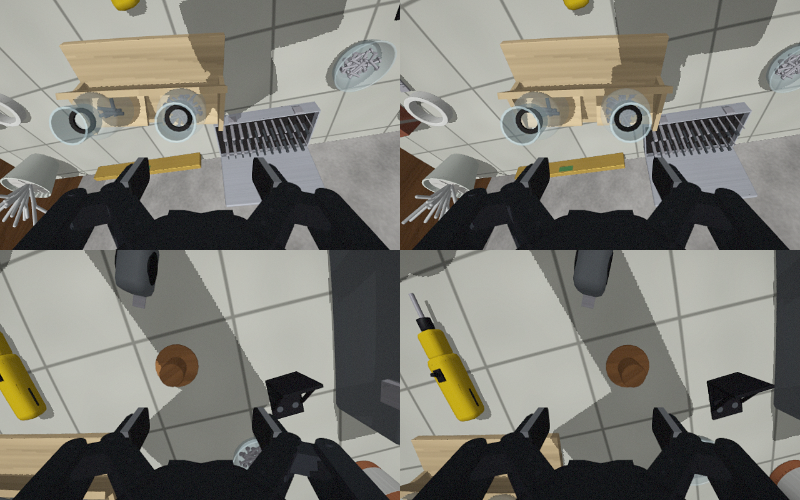

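The wrist views show the screws jar's mouth at about (178,121) in j1 and (227,118) in j2, at half scale. The stopper is at (177,366-250) in s1 and (228,116) in s2, also half scale. I'll refine these.

```bash
python3 - <<'E'
import cv2,numpy as np
T=[]
for n,x,y in(('j1',235,140),('j2',310,140),('s1',238,180),('s2',315,180)):
    i=cv2.imread(f'pics/{n}.png')
    # note half-scale view used 400x250 of 640x400 => factor 1.6
    k=1.6; cx={'j1':178,'j2':227,'s1':177,'s2':228}[n]*k; cy={'j1':120,'j2':118,'s1':116,'s2':116}[n]*k
    x,y=int(cx-50),int(cy-37)
    c=cv2.resize(i[y:y+75,x:x+100],None,fx=4,fy=4,interpolation=cv2.INTER_CUBIC)
    for g in range(0,100,20): cv2.putText(c,str(x+g),(g*4,10),0,.35,(0,0,255)); cv2.line(c,(g*4,0),(g*4,299),(0,0,255) if 0 else (200,200,0),1)
    for g in range(0,75,20): cv2.putText(c,str(y+g),(0,g*4+10),0,.35,(0,0,255)); cv2.line(c,(0,g*4),(399,g*4),(200,200,0),1)
    T.append(c)
    if n[0]=='s':
        h=cv2.cvtColor(i,cv2.COLOR_BGR2HSV); m=cv2.inRange(h,(3,90,30),(17,255,255)); m[:int(cy)-50]=0;m[int(cy)+50:]=0;m[:,:int(cx)-50]=0;m[:,int(cx)+50:]=0
        ct=max(cv2.findContours(m,0,1)[0],key=cv2.contourArea); print(n,cv2.fitEllipse(ct),cv2.minEnclosingCircle(ct),cv2.boundingRect(ct))
cv2.imwrite('pics/m3.png',np.vstack([np.hstack(T[:2]),np.hstack(T[2:])]))
E
```

```text
s1 ((282.4346923828125, 184.79232788085938), (67.0775146484375, 68.02214813232422), 135.40415954589844) ((282.2065734863281, 185.1116485595703), 34.88192367553711) (249, 151, 68, 68)
s2 ((363.957275390625, 185.6596221923828), (67.83268737792969, 67.8958511352539), 37.122615814208984) ((364.43365478515625, 186.18603515625), 34.98501205444336) (330, 152, 69, 68)
```

View pics/m3.png

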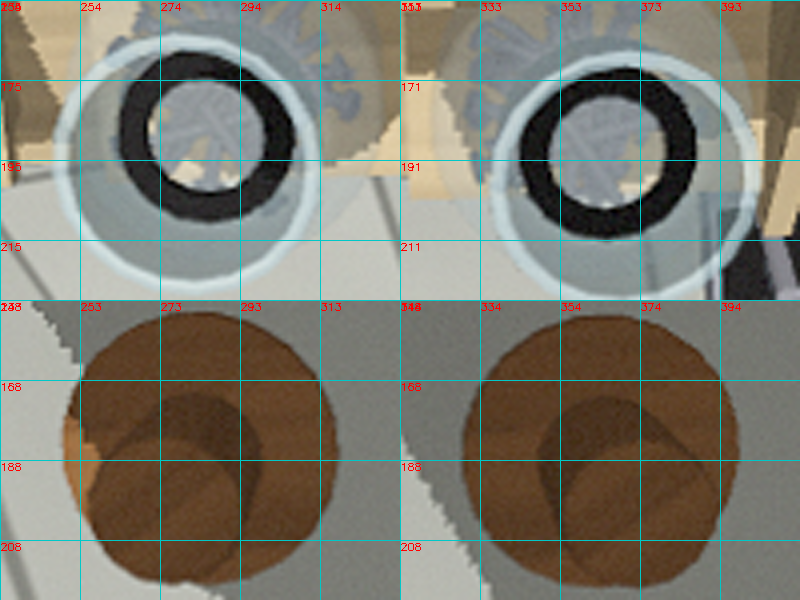

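```bash
python3 - <<'E'
from h import *
import json
C={n:json.load(open(f'pics/{n}.json')) for n in('j1','j2','s1','s2')}
def tri(a,b,n): 
    x,e=cross([ray(C[n+'1'],a),ray(C[n+'2'],b)]); print(n,a,b,x.round(4),np.round(e,4)); return x
R={};S={}
for n,(cx,cy) in (('j1',(281,195)),('j2',(369,194))):
    i=cv2.imread(f'pics/{n}.png').astype(int)
    hand=np.hypot(*(np.indices((400,640))-np.array([cy,cx])[:,None,None]))
    m=((i.max(2)<60)&(hand<33)).astype(np.uint8)
    m=cv2.morphologyEx(m,cv2.MORPH_OPEN,np.ones((3,3)))
    ct=max(cv2.findContours(m,0,1)[0],key=cv2.contourArea); S[n]=cv2.fitEllipse(ct)
    m=((i[...,0]-i[...,2]>12)&(i.min(2)>165)&(hand<37)).astype(np.uint8)
    nl,l,st,_=cv2.connectedComponentsWithStats(m,connectivity=8); m=l==1+np.argmax(st[1:,4])
    pts=cv2.convexHull(np.argwhere(m)[:,::-1].astype(np.int32)); R[n]=cv2.fitEllipseDirect(pts)
    print(n,'seat',np.round(np.hstack(S[n]),1),'rim',np.round(np.hstack(R[n]),1))
p=tri(R['j1'][0],R['j2'][0],'j'); tri((280.9,194.9),(369,194.3),'j')
q=tri(S['j1'][0],S['j2'][0],'j'); d=p-q; L=np.linalg.norm(d); d/=L
print('axis',d,L,'tilt',np.degrees(np.arccos(d[2])),'yaw',np.degrees(np.arctan2(-d[1],-d[0])))
c=tri((282.4,184.8),(364,185.7),'s'); t=tri((274.4,201),(373.3,201.3),'s')
E
```

```text
j1 seat [284.7 188.9  39.6  43.7 120.6] rim [291.3 181.   26.5  50.2 126.5]
j2 seat [364.9 188.9  40.2  43.8  61.7] rim [368.5 195.7  63.7  67.2  62.2]
j (291.31451416015625, 180.97177124023438) (368.5475769042969, 195.71484375) [0.6083 0.0446 0.1455] [0.0073 0.0073]
j (280.9, 194.9) (369, 194.3) [0.5938 0.0426 0.168 ] [0.0003 0.0003]
j (284.69464111328125, 188.86309814453125) (364.87457275390625, 188.85964965820312) [0.607  0.0396 0.1462] [0.0001 0.0001]
axis [ 0.24318966  0.9595794  -0.1416551 ] 0.005199366982408046 tilt 98.14363129919568 yaw -104.22125184111789
s (282.4, 184.8) (364, 185.7) [0.4354 0.294  0.0442] [0.0001 0.0001]
s (274.4, 201) (373.3, 201.3) [0.437  0.2937 0.0944] [0.0002 0.0002]
```

```bash
python3 - <<'E'
from look import *
import json
C=[json.load(open(f'pics/{n}.json')) for n in('j1','j2')]
T=lambda a,b: cross([ray(C[0],np.array(a)*1.6),ray(C[1],np.array(b)*1.6)])
a,b=T((62,42),(102,42)),T((225,35),(267,35)); d=b[0]-a[0]; print(a,b,'yaw',np.degrees(np.arctan2(-d[0],d[1])))
M,e=cross([ray(C[0],(280.9,194.9)),ray(C[1],(368.6,195.5))]); print('M',M,e)
yaw=np.radians(-12.7); ry=np.array([-np.sin(yaw),np.cos(yaw),0]); rx=np.array([np.cos(yaw),np.sin(yaw),0])
ax=-0.5*rx+np.sqrt(.75)*np.array([0,0,1])
np.savez('m.npz',M=M,ax=ax,ry=ry,rx=rx)
dn=Ro.from_matrix(frame(np.array([0,0,-1.]),ry)).as_rotvec()
r.move_to([.436,.2938,.13],dn); r.move_l([.436,.2938,.060],rate=.1)
fingers.grasp(); s=telemetry.sense(); print(s['grip_width'],s['grip_force'],s['position'],s['force'])
r.move_l([.436,.2938,.30],rate=.2)
it=Ro.from_matrix(frame(-ax,ry)).as_rotvec()
r.move_to(M+ax*.115,it); r.hold(.3)
s=telemetry.sense(); print(s['grip_width'],s['grip_force'],s['position'],s['force'],s['t'],M+ax*.115)
cv2.imwrite('pics/w3.png',get_image('wrist')); c=get_calibration('wrist'); json.dump({k:np.array(v).tolist() for k,v in c.items()},open('pics/w3.json','w'))
cv2.imwrite('pics/sc3.png',get_image('scene'))
i=cv2.imread('pics/w3.png')[130:330,200:440]; j=cv2.imread('pics/sc3.png')[130:330,230:470]
cv2.imwrite('pics/m4.png',np.hstack([cv2.resize(i,(400,333)),cv2.resize(j,(400,333))]))
E
```

```text
(array([ 0.48749455, -0.16796415,  0.0041313 ]), [np.float64(0.0010967503383222921), np.float64(0.001096750338322282)]) (array([ 0.55484018,  0.13640143, -0.0014562 ]), [np.float64(0.0005744108913288856), np.float64(0.0005744108913288609)]) yaw -12.476564466461234
M [0.59493028 0.04217566 0.16758222] [np.float64(0.00019979768649559882), np.float64(0.00019979768649556313)]
0.3627006800130754 58.965463042259216 [0.43613113 0.29393025 0.06042083] [-0.4763199  -0.48012907  5.83774077]
0.35795977725035294 59.34655487537384 [0.53888141 0.05544087 0.26719228] [-0.59315527 -0.95462832  0.46605002] 10.5417 [0.53883704 0.05481682 0.26717514]
```

View pics/m4.png

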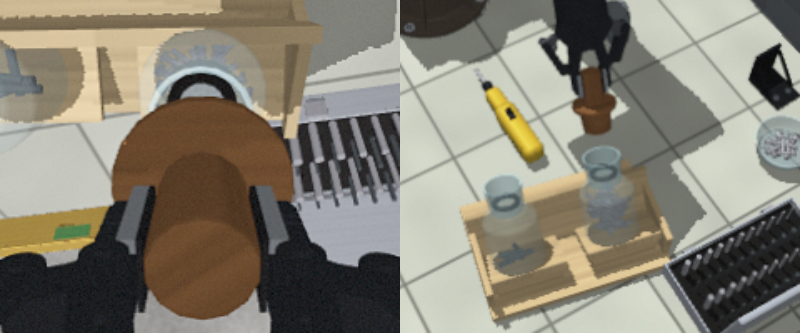

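The stopper is held straight above the screws jar's mouth. In the left crop the collar is at (203,165), covering the rim at (200,85). I'll insert it with force guards.

```bash
python3 - <<'E'
from look import *
D=np.load('m.npz'); M,ax,ry,rx=[D[k] for k in('M','ax','ry','rx')]; n=np.cross(ry,ax)
def rep(t):
    s=telemetry.sense(); d=s['position']-M; f=s['force']; print(t,'h,n,y mm',*(1e3*np.array([d@ax,d@n,d@ry])).round(1),'F',*np.round([f@ax,f@n,f@ry],1),'t',round(s['t'],1))
rep('0'); print(n)
r.move_l(M+ax*.066,rate=.08); rep('above')
for h in (.056,.048,.040,.034):
    hit=r.move_l(M+ax*h,rate=.03,until_force=5); rep(hit)
    if hit: break
cv2.imwrite('pics/sc4.png',get_image('scene')); cv2.imwrite('pics/w4.png',get_image('wrist'))
i=cv2.imread('pics/w4.png')[130:330,200:440]; j=cv2.imread('pics/sc4.png')[180:280,310:430]
cv2.imwrite('pics/m5.png',np.hstack([cv2.resize(i,(400,333)),cv2.resize(j,(400,333))]))
E
```

```text
0 h,n,y mm 115.0 -0.0 0.4 F -1.2 -0.7 0.2 t 10.6
[ 0.8448377 -0.1903924  0.5      ]
above h,n,y mm 66.0 0.0 -0.0 F -1.3 -0.5 -0.3 t 11.4
False h,n,y mm 55.9 -0.1 -0.0 F -1.1 -0.2 -0.3 t 11.9
False h,n,y mm 47.8 -0.1 -0.0 F -0.6 0.3 0.0 t 12.3
False h,n,y mm 39.8 -0.1 -0.0 F -1.2 -0.3 -0.4 t 12.7
False h,n,y mm 33.8 -0.1 -0.0 F -0.8 0.0 -0.0 t 13.1
```

Free entry down to about 26 mm with no side force. Now I'll press.

```bash
python3 - <<'E'
from look import *
D=np.load('m.npz'); M,ax,ry,rx=[D[k] for k in('M','ax','ry','rx')]; n=np.cross(ry,ax)
for h in np.arange(.032,.014,-.001):
    r.move_l(M+ax*h,rate=.02,until_force=20)
    s=telemetry.sense(); d=s['position']-M; f=s['force']; F=np.array([f@ax,f@n,f@ry])
    print(*(1e3*np.array([d@ax,d@n,d@ry])).round(1),'F',*F.round(1),'g',round(s['grip_width'],3),round(s['t'],1))
    if F[0]>18 or np.hypot(*F[1:])>8: break
cv2.imwrite('pics/sc5.png',get_image('scene')); cv2.imwrite('pics/w5.png',get_image('wrist'))
i=cv2.imread('pics/w5.png')[130:330,200:440]; j=cv2.imread('pics/sc5.png')[180:280,310:430]
cv2.imwrite('pics/m5.png',np.hstack([cv2.resize(i,(400,333)),cv2.resize(j,(400,333))]))
E
```

```text
32.0 -0.0 -0.0 F 0.5 -1.4 0.5 g 0.359 13.4
31.0 -0.0 0.0 F 3.2 -1.3 -0.1 g 0.359 13.7
30.0 0.0 0.0 F 3.7 -1.5 0.2 g 0.359 13.9
28.9 -0.0 0.0 F 3.5 -0.6 0.6 g 0.362 14.2
27.9 0.0 0.0 F 2.2 -0.2 -0.3 g 0.36 14.4
27.2 0.0 -0.0 F 9.1 -1.9 -0.4 g 0.361 14.7
27.0 0.1 -0.0 F 22.6 -3.6 -2.2 g 0.362 14.9
```

View pics/m5.png

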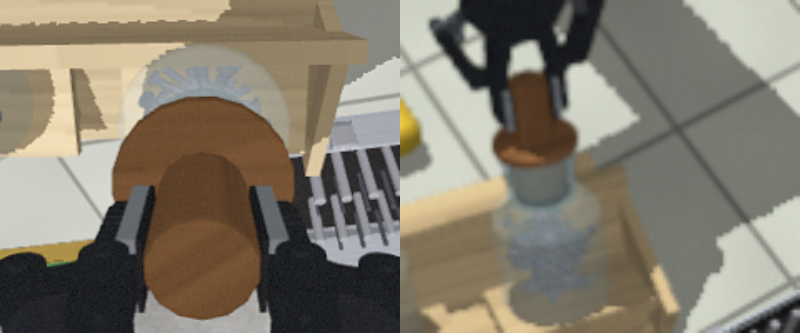

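The stop is hard after about 5 mm of travel, less than the 7–10 mm expected. I'll let go, back off and inspect the gap from the side.

```bash
cat > side.py <<'E'
from look import *
import json,sys
def side(name,P,ry,rx,n=2):
    pc,dc=toolcam(); q0=telemetry.sense()['qpos']; C=[]
    for el in (15,25,35,45):
      for az in (-30,-15,0,15,30,45,60):
        for roll in np.arange(0,360,30):
          e,a=np.radians(el),np.radians(az)
          v=-(ry*np.cos(a)-rx*np.sin(a))*np.cos(e)-np.array([0,0,np.sin(e)])  # view direction
          v/=np.linalg.norm(v)
          # choose R with R@dc = v, rolled about v
          b=Ro.align_vectors([v],[dc])[0]; R=(Ro.from_rotvec(v*np.radians(roll))*b).as_matrix()
          tcp=P-R@(pc+.25*dc)
          if tcp[2]<.16: continue
          q=planner.solve_ik(tcp,Ro.from_matrix(R).as_rotvec())
          if q is None or abs(q[5])>2.6: continue
          C.append((el+np.abs(np.array(q)-q0).max()*12,el,az,roll,tcp,R,q))
    C.sort(key=lambda x:x[0])
    for c in C[:5]: print(c[1:4],c[4].round(3),np.round(c[6],2))
    return C
E
python3 - <<'E'
from side import *
D=np.load('m.npz'); M,ax,ry,rx=[D[k] for k in('M','ax','ry','rx')]
fingers.open_jaws(); r.hold(.2); p=telemetry.sense()['position']; r.move_l(p+ax*.11,rate=.15)
s=telemetry.sense(); print(s['position'],s['grip_width'],s['t'],s['force'])
C=side('x',M,ry,rx)
cv2.imwrite('pics/top6.png',get_image('top'))
E
```

```text
[0.52866249 0.05705411 0.28473092] 1.0041305402451643 16.6833 [ 0.35304034 -0.93236875 -0.39459361]
(15, 30, np.int64(210)) [0.592 0.132 0.207] [ 0.46  0.77  1.54 -0.99  1.58 -0.23]
(15, 30, np.int64(180)) [0.595 0.137 0.194] [ 0.48  0.85  1.5  -1.04  1.7  -0.69]
(15, 15, np.int64(210)) [0.61  0.128 0.212] [ 0.41  0.81  1.38 -0.85  1.7   0.02]
(15, 30, np.int64(150)) [0.591 0.14  0.18 ] [ 0.5   0.92  1.52 -1.13  1.76 -1.13]
(15, 30, np.int64(240)) [0.582 0.126 0.216] [ 0.46  0.68  1.63 -0.99  1.43  0.28]
```

```bash
python3 - <<'E'
from side import *
D=np.load('m.npz'); M,ax,ry,rx=[D[k] for k in('M','ax','ry','rx')]
p=telemetry.sense()['position']; r.move_l(p+np.array([0,.10,.03]),rate=.25)
C=side('x',M+ax*.02,ry,rx); c=[k for k in C if k[1:4]==(15,15,210)] or C[:1]; c=c[0]
rv=Ro.from_matrix(c[5]).as_rotvec()
r.move_to(c[4]+.10*ry+np.array([0,0,.05]),rv); r.move_l(c[4],rate=.2); r.hold(.2)
print(telemetry.sense()['t'],telemetry.sense()['force'])
k=get_calibration('wrist'); json.dump({a:np.array(v).tolist() for a,v in k.items()},open('pics/w6.json','w'))
i=get_image('wrist'); cv2.imwrite('pics/w6.png',i)
u=proj(k,np.array([M,M+ax*.06,M-ax*.028])); print(u)
x,y=u[0].astype(int)-[80,75]; x=max(x,0);y=max(y,0)
cv2.imwrite('pics/m6.png',cv2.resize(i[y:y+150,x:x+200],None,fx=4,fy=4,interpolation=cv2.INTER_CUBIC)); print(x,y)
E
```

```text
(15, 30, np.int64(210)) [0.582 0.134 0.224] [ 0.47  0.74  1.55 -0.98  1.59 -0.24]
(15, 30, np.int64(240)) [0.572 0.128 0.234] [ 0.47  0.65  1.64 -0.98  1.44  0.26]
(15, 30, np.int64(180)) [0.585 0.139 0.211] [ 0.49  0.82  1.51 -1.04  1.71 -0.7 ]
(15, 15, np.int64(210)) [0.601 0.13  0.23 ] [ 0.42  0.78  1.39 -0.85  1.72  0.02]
(15, 30, np.int64(150)) [0.581 0.142 0.197] [ 0.51  0.89  1.54 -1.13  1.77 -1.14]
19.3917 [ 0.38144299  0.76910386 -1.03082349]
[[338.2319009  197.7677122 ]
 [276.56728766 218.23713331]
 [363.67752359 189.32202575]]
258 122
```

View pics/m6.png

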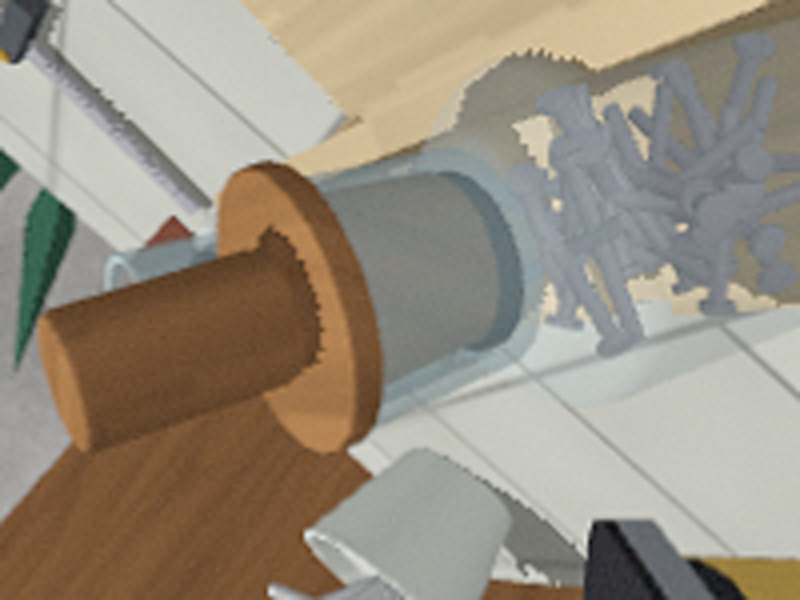

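The collar appears to sit on the rim, with no plug visible between collar and lip along the edge from (320,180) to (380,420). To be sure, I'll press axially on the grip's end with closed fingertips, which lets the stopper self-align. Then I'll look edge-on.

```bash
python3 - <<'E'
from side import *
D=np.load('m.npz'); M,ax,ry,rx=[D[k] for k in('M','ax','ry','rx')]
p=telemetry.sense()['position']; r.move_l(p+.10*ry+np.array([0,0,.05]),rate=.25)
fingers.grasp()
it=Ro.from_matrix(frame(-ax,ry)).as_rotvec()
r.move_to(M+ax*.14+.05*ry,it); r.move_l(M+ax*.10,rate=.2)
hit=r.move_l(M+ax*.067,rate=.06,until_force=4); 
for h in np.arange(.066,.054,-.001):
    b=r.move_l(M+ax*h,rate=.02,until_force=20); s=telemetry.sense(); F=s['force']@ax; print(round(h,3),b,((s['position']-M)@ax*1e3).round(2),F.round(1),(s['force']@ry).round(1))
    if F>22: break
r.hold(.3); print(telemetry.sense()['force']@ax)
r.move_l(M+ax*.13,rate=.15); r.move_l(M+ax*.14+.14*ry,rate=.25)
C=[]
pc,dc=toolcam()
for el in (5,10,15,20,25,30):
  for az in (-60,-50,-40,-30,-20,-10,0):
    for roll in range(0,360,30):
      e,a=np.radians(el),np.radians(az)
      v=-(ry*np.cos(a)-rx*np.sin(a))*np.cos(e)-np.array([0,0,np.sin(e)])
      if abs(v@ax)>.1: continue
      R=(Ro.from_rotvec(v*np.radians(roll))*Ro.align_vectors([v],[dc])[0]).as_matrix(); t=M+ax*.01-R@(pc+.24*dc)
      if t[2]<.13: continue
      q=planner.solve_ik(t,Ro.from_matrix(R).as_rotvec())
      if q is not None and abs(q[5])<2.6: C.append((np.abs(np.array(q)-telemetry.sense()['qpos']).max(),el,az,roll,t.round(3).tolist(),round(v@ax,2)))
C.sort(); print(C[:6],telemetry.sense()['t'])
E
```

```text
0.066 False 66.22 0.2 -0.6
0.065 False 65.01 0.8 -0.0
0.064 False 64.72 11.7 -0.3
0.063 False 64.6 26.5 -0.7
27.480855953689503
[(np.float64(1.3171185144461608), 5, 0, 210, [0.622, 0.12, 0.208], np.float64(-0.08)), (np.float64(1.3432492889896277), 10, -10, 210, [0.63, 0.111, 0.217], np.float64(-0.06)), (np.float64(1.3735761169563672), 15, -20, 210, [0.635, 0.102, 0.225], np.float64(-0.06)), (np.float64(1.4021186337174887), 5, -10, 210, [0.631, 0.114, 0.21], np.float64(0.01)), (np.float64(1.4248126196009634), 10, -20, 210, [0.637, 0.105, 0.218], np.float64(0.02)), (np.float64(1.4581314059022359), 5, 0, 180, [0.632, 0.118, 0.197], np.float64(-0.08))] 25.85
```

```bash
python3 - <<'E'
from look import *
import json
D=np.load('m.npz'); M,ax,ry,rx=[D[k] for k in('M','ax','ry','rx')]
pc,dc=toolcam()
def pose(el,az,roll,s=.24):
    e,a=np.radians(el),np.radians(az); v=-(ry*np.cos(a)-rx*np.sin(a))*np.cos(e)-np.array([0,0,np.sin(e)])
    R=(Ro.from_rotvec(v*np.radians(roll))*Ro.align_vectors([v],[dc])[0]).as_matrix(); return M+ax*.01-R@(pc+s*dc),Ro.from_matrix(R).as_rotvec()
t,rv=pose(10,-10,210)
r.move_to(t+.10*ry+np.array([0,0,.03]),rv); T=[]
for n,a in (('e1',(10,-10,210)),('e2',(10,-20,210))):
    t,rv=pose(*a); r.move_l(t,rv,rate=.15); r.hold(.2)
    k=get_calibration('wrist'); i=get_image('wrist'); cv2.imwrite(f'pics/{n}.png',i); json.dump({a:np.array(v).tolist() for a,v in k.items()},open(f'pics/{n}.json','w'))
    u=proj(k,np.array([M+ax*.015]))[0].astype(int); x,y=u-[50,60]; print(n,x,y)
    T.append(cv2.resize(i[y:y+120,x:x+100],None,fx=4,fy=4,interpolation=cv2.INTER_NEAREST))
cv2.imwrite('pics/m7.png',np.hstack(T)); s=telemetry.sense(); print(s['t'],s['force'])
E
```

```text
e1 264 149
e2 265 150
28.9667 [-0.46809185  0.53570416  0.27466861]
```

View pics/m7.png

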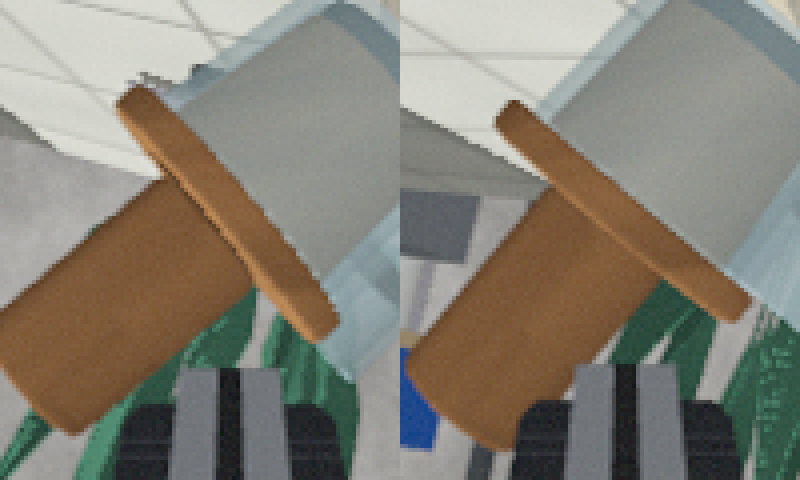

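The edge-on views show the glass starting directly at the collar's underside along its full width, from (160,90) to (330,290) in the left view. There is no gap and no tilt, so I'll retreat and hand in.

```bash
python3 - <<'E'
from look import *
D=np.load('m.npz'); p=telemetry.sense()['position']
r.move_l(p+.12*D['ry']+np.array([0,0,.06]),rate=.2); r.hold(.3); s=telemetry.sense(); print(s['t'],s['force'])
print(ticket.finish_job())
E
```

```text
30.0917 [-0.5170525  -0.33917826  0.34045862]
the job is handed in; nothing more can be done
None
```

The stopper is pressed home in the jar full of screws, with its collar flush on the rim in both edge-on views, and the job was handed in at about 30 s with the arm clear.

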